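Spin a bandsaw wheel on the truing stand and stop it with its weight at the gauge

TASK

Check the bandsaw wheel on the truing stand: with a fingertip against a spoke, flick it into a brisk spin and let it run on by itself, untouched, for at least three seconds so that its run past the gauge finger can be watched. Then brake it with a fingertip on the rim so that it stops with the small balance weight right at the gauge finger, and take the hand away, leaving it at rest there. It must not come to rest anywhere else on the way; grip nothing, keep off the gauge finger, and leave the stand and the things about it where they are.

Things in the scene. Friction and masses are not known exactly. Their poses are not given: they have to be found in the camera images.
- stand: grey cast-iron truing stand, loose on the table, 5 kg: three legs 180 mm long on rubber feet, leg tops 26 mm (ribs 32 mm) above the table, and an upright spindle in the middle whose top, with its nut, stands 86 mm above the table. Origin on the spindle axis at table height, z up; x points along the leg that carries the gauge finger.
- wheel (a joint): turn of the wheel on the upright spindle, rad, without end stops: 0 (and each whole turn) when the balance weight is at the gauge finger, growing counter-clockwise seen from above. The wheel lies flat and turns freely either way on a ball bearing; inertia about 0.010 kg m2; left alone it loses speed slowly (from 4 to 1 rad/s in roughly 11 s; from 1 rad/s it makes less than one more turn).
- rim: rim of the wheel with its black rubber tyre: 240 mm outside diameter, 18 mm wide from r = 102 to 120 mm, flat top 66 mm above the table, underside 42 mm. Origin on the spindle axis at table height; turns with the wheel; its x points to the balance weight.
- hub (a point): point on the spindle axis at the height of the spokes' tops, 62 mm above the table; its x points to the balance weight. Four straight spokes, 14 mm wide, undersides 44 mm above the table, run from the hub (58 mm diameter, top 70 mm) to the rim at 45, 135, 225 and 315 degrees from the weight; the windows between them are open down to the stand's legs.
- weight_mark (a point): point on the outside of the tyre level with the middle of the balance weight, 120 mm from the spindle axis, 54 mm above the table. The weight is a dark steel piece on the inside of the rim, 32 mm along the rim, 15 mm radially (r = 88 to 103 mm), its top 1.5 mm below the rim's top.
- gauge_tip (a point): tip of the gauge finger, 124 mm from the spindle axis, 4 mm off the tyre, 54 mm above the table.
- gauge: gauge finger of the stand, fixed to it: a pointed steel rod that points at the spindle from a dark clamp block on an upright post, 12 mm thick, top 84 mm above the table, 158 mm from the axis. Origin on the spindle axis at table height.
- spanner: combination spanner lying flat, 135 x 32 x 9 mm, loose; bystander. Origin at the middle of its underside.
- grease_tin: round tin, 68 mm diameter, 26 mm high, loose; bystander. Origin at the middle of its underside.
- oak_strip: oak strip lying flat, 34 x 270 x 16 mm, long along its y, loose; bystander. Origin at the middle of its underside.

How it is judged:
By the outcome, as a careful person would: the job done as asked, in the order asked, and still so for the second after the job is handed in, with the robot touching nothing.
It also fails if it takes over 58 s, if anything falls off the work surface, if the arm or the gripper's body presses on something with over 40 N, if the wrist force passes 120 N, or if a joint passes its speed limit or range.

ROBOT

A 7-joint arm with a two-finger parallel gripper is mounted at the origin on a cart in front of the work surface, level with it; the furniture and walls round the work are solid. World frame = base frame: x ahead of the robot, y to its left, z up, the work surface at z = 0. Lengths are in m, angles in degrees, forces in N, time in s.
With the tool pointing down it reaches from about 0.4 to 0.75 m from the base axis. Payload 19.5 kg.
Tool frame: the origin (TCP) lies midway between the tips of the shut fingers; the grasp point (between the pads) lies 19 mm behind it (robot.grasp_offset is the distance from the TCP to the grasp point, in m); z points along the fingers, y is the line along which they close (so a half turn about z gives the same grasp; the last joint's range is limited). The gripper opens to 85 mm and grips with 20 to 120 N. Pads are 22 mm wide; open, the fingers measure 114 mm over their backs; the gripper's body (76 mm by 85 mm) begins 54 mm behind the grasp point. The pads swing forward as they close: fully open they stand 13 mm farther back than shut.
Start: joints at [67.97, 40.479, -1.581, 85.061, 1.261, 54.483, -4.326], TCP at [0.193, -0.542, 0.231] pointing down, gripper open.
Joint ranges: [-155.06, 155.06], [-18.47, 123.98], [-90, 86.84], [0, 140.48], [-83.41, 263.41], [0, 116], [-161.91, 161.91]. Speed limits (degrees/s): [108.29, 108.29, 147.25, 147.25, 172.46, 172.46, 172.46].

INTERFACE

Orientations are given as [roll, pitch, yaw] about the fixed x, y, z axes, in that order (R = Rz(yaw) Ry(pitch) Rx(roll)).
In Python, from plant import robot, cams, order, spotter gives the robot as it stands.
- The arm moves only by the tool send_rows, never from a script. Its argument "moves" is one flat list of numbers, 5 for each row, row after row: the shift along the tool's x, y, z in mm, then the turn about the tool's z in degrees, then the opening, from 0 (shut) to 1 (fully open). A call has 1 to 8 rows; each row shifts and turns the commanded pose from where the row before left it, along the tool's axes as they then stand; what a row does not reach is not made up. A row lasts 1/10 s, in which the tool goes at most 50 mm and 8.59 degrees, less where a joint would pass 70% of its speed; a pose out of reach is approached as far as the arm can. A call is refused whole if a number of a shift passes 50 or a number of a turn 8.59, either way. A call with a gripper value outside its range is refused whole. The fingers move at their own pace and stop on an object; "force" is the grip in N (left out, the last holds). Time passes only in rows, so rows that do not move let the fingers close. It gives the time, the measured TCP pose, the force, the opening and the grip force at its end, in the units of the state.
- robot.observe(): the state, without advancing time (a new reading comes with each control period).
- cams.read_camera(name): name is "scene" or "top" or "wrist"; returns a dict with "frame" (480x640x3 uint8, red, green, blue), "fx", "fy", "cx", "cy" (pixels), "origin" and "orientation" of the camera in the world; the wrist camera has in their place "tool_from_camera" (4x4, takes a point from camera to tool coordinates, whose origin is the TCP and whose axes are the flange's). Camera axes: x right, y down, z forward; pixel columns grow to the right and rows downward; lengths in m; the calibration is good to about 2 mm. A picture is of the moment at which its call begins: read the wrist's pose just before it. There is no depth.
- order.sign_off(): hands the job in; it is judged then, once.
Trained networks look in the newest picture that a camera, given by its name, has taken for a name from the list of things; names that differ only in an ending like _2 or _b are one class to them, and where a whole thing is asked for, a point or a joint stands for the part that bears it (a point fixed in the world has none). Each returns a list of dicts, best first, with "confidence" (0 to 1); they miss things now and then, are a little off and sometimes report something else, mostly with a low value. They report only what shows in the picture. A call takes as long as a camera call.
- spotter.find_in(camera, label): "xyz" ([x, y, z] in m, in world coordinates, good to about 4 mm: the middle of the surface that is visible of it).
- spotter.regions_of(camera, label): "mask" (480x640 bool, what is visible of it).
The state is a dict: "time_s": time; "joint_pos": joint angles; "dq": joint speeds; "joint_efforts": joint torques, N m; "eef_pos": TCP position; "ee_rot": TCP orientation; "wrist_force": force on the tool from outside, world axes, zero at the start; "ft_torque": the same for the moment, N m; "gripper_width": finger opening in m; "grip_force": force on a finger pad.
Only numpy, scipy, OpenCV 4.12 (cv2) and the standard library are available. Lean on these libraries where they do the work, as an engineer would, in place of code of your own. Each camera call takes 0.05 s, during which the arm holds its last target. There are 200 camera calls.

## Working session

There is one attempt and no reset: what is moved stays moved. The work goes in short steps, Python scripts to look and compute and a tool call to move; the robot and the scene stay as the last step left them, time stands still between calls to the robot, and variables do not carry over. Pictures are saved under pics/ and viewed, at most 10 in all, crops included, and the job is handed in when it is done.

Besides the shell and the picture viewer there is one more tool, called after "Request:" as a command line: name --argument value ..., lists and objects as JSON in quotes. send_rows: Moves the arm, as the interface text tells. Its arguments: {"type":"object","properties":{"moves":{"type":"array","items":{"type":"number"}},"force":{"type":"number"}},"required":["moves"]}

```bash
mkdir -p pics; python3 - <<'E'
from plant import robot,cams,spotter
import cv2,numpy as np
s=robot.observe();print(s)
for c in ("scene","top"):
    r=cams.read_camera(c);cv2.imwrite(f"pics/{c}0.png",r["frame"][:,:,::-1]);print(c,r["origin"],r["orientation"],r["fx"],r["cx"],r["cy"])
    for n in ("stand","rim","hub","weight_mark","gauge_tip","gauge","spanner","grease_tin","oak_strip"):
        print(n,[(np.round(d["xyz"],3).tolist(),round(d["confidence"],2)) for d in spotter.find_in(c,n)][:2])
print(robot.observe()["time_s"])
E
```

```text
{'time_s': 0.0, 'joint_pos': array([67.9685149 , 40.5125394 , -1.58204687, 85.08425714,  1.26122242,
       54.48467065, -4.3254299 ]), 'dq': array([-0.03269687, -0.01576045,  0.02797847, -0.10257824,  0.04810876,
       -0.06809568,  0.11409354]), 'joint_efforts': array([-6.43839794e-04, -8.83215094e+01,  1.23443607e+00, -2.36172330e+01,
        1.67892489e-02,  6.45386724e-03,  3.01512296e-05]), 'eef_pos': array([ 0.19318421, -0.54128359,  0.230842  ]), 'ee_rot': array([-1.79935954e+02,  2.93021503e-03,  1.96428568e+01]), 'wrist_force': array([ 0.25850725, -0.63234106,  0.7841055 ]), 'ft_torque': array([ 0.01187418, -0.01221574,  0.03003133]), 'grip_force': 0.0, 'gripper_width': 0.08571214454336926}
scene [-0.09184509  1.32135872  0.8302981 ] [-118.31521153    1.16849562 -154.20348278] 617.8731134781657 314.84174591297165 237.2035848778695
stand [([0.556, 0.12, 0.052], 0.87)]
rim [([0.554, 0.125, 0.058], 0.6), ([0.41, -0.263, 0.006], 0.27)]
hub [([0.56, 0.108, 0.065], 0.65)]
weight_mark [([0.556, 0.126, 0.059], 0.65)]
gauge_tip [([0.712, 0.138, 0.057], 0.58)]
gauge [([0.715, 0.141, 0.06], 0.77)]
spanner []
grease_tin [([0.66, -0.234, 0.029], 0.88), ([0.716, 0.14, 0.056], 0.3)]
oak_strip [([0.526, 0.39, 0.021], 0.57)]
top [0.33197544 0.05160562 1.12971889] [-1.67957919e+02  6.58510524e-02 -8.53821231e+01] 467.75883785134874 322.4027968261974 234.64341332439494
stand [([0.554, 0.1, 0.06], 0.93), ([0.574, 0.088, 0.068], 0.58)]
rim [([0.578, 0.089, 0.068], 0.92), ([0.569, 0.088, 0.067], 0.34)]
hub [([0.565, 0.094, 0.062], 0.76)]
weight_mark [([0.576, 0.088, 0.066], 0.67)]
gauge_tip [([0.712, 0.131, 0.062], 0.68)]
gauge [([0.716, 0.133, 0.064], 0.46)]
spanner [([0.413, -0.271, 0.011], 0.86)]
grease_tin [([0.662, -0.247, 0.026], 0.55)]
oak_strip [([0.528, 0.393, 0.015], 0.59)]
1.0
```

View pics/top0.png

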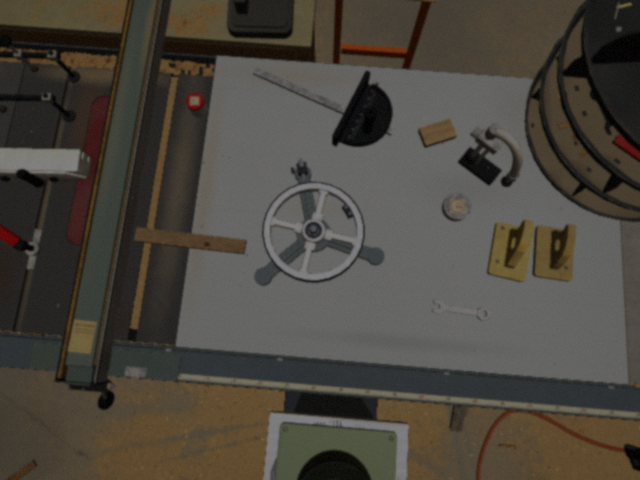

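View pics/scene0.png

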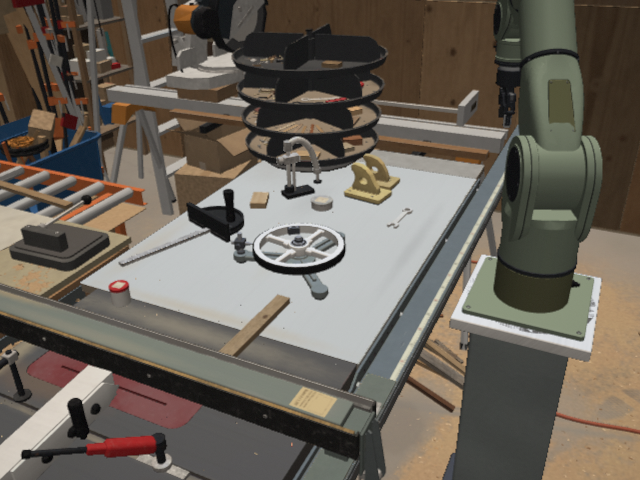

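```bash
cat > h.py <<'E'
import numpy as np,cv2
from scipy.spatial.transform import Rotation as R
def proj(r,P):
    P=np.atleast_2d(P); Rm=R.from_euler('xyz',r["orientation"],degrees=True).as_matrix()
    c=(P-np.array(r["origin"]))@Rm
    return np.stack([r["fx"]*c[:,0]/c[:,2]+r["cx"],r["fy"]*c[:,1]/c[:,2]+r["cy"]],1)
def unproj(r,uv,z):
    Rm=R.from_euler('xyz',r["orientation"],degrees=True).as_matrix()
    d=Rm@np.array([(uv[0]-r["cx"])/r["fx"],(uv[1]-r["cy"])/r["fy"],1]); o=np.array(r["origin"])
    return o+d*(z-o[2])/d[2]
def rect(r,z,x0,x1,y0,y1,s=0.0005):   # rows: x decreasing, cols: y decreasing
    X=np.arange(x1,x0,-s);Y=np.arange(y1,y0,-s);xx,yy=np.meshgrid(X,Y,indexing='ij')
    p=proj(r,np.stack([xx.ravel(),yy.ravel(),np.full(xx.size,z)],1)).astype(np.float32).reshape(*xx.shape,2)
    return cv2.remap(r["frame"],p[...,0],p[...,1],cv2.INTER_LINEAR)
def polar(r,c,z,r0,r1,n=720,m=30):
    a=np.arange(n)*2*np.pi/n; q=np.linspace(r0,r1,m)
    P=np.stack([c[0]+np.outer(q,np.cos(a)),c[1]+np.outer(q,np.sin(a)),np.full((m,n),z)],-1).reshape(-1,3)
    p=proj(r,P).astype(np.float32).reshape(m,n,2)
    return cv2.remap(cv2.cvtColor(r["frame"],cv2.COLOR_RGB2GRAY),p[...,0],p[...,1],cv2.INTER_LINEAR)
E
python3 - <<'E'
from h import *
from plant import cams
import pickle
ims=[]
for c in ("top","scene"):
    r=cams.read_camera(c);pickle.dump(r,open(c+"0.pkl","wb"))
    im=rect(r,0.064,0.38,0.76,-0.1,0.29,0.001);ims.append(im)
    # centre fit: rim outer edge gradient: bright table -> dark tyre ; score over centre
    best=[]
    for z,rr,nm in((0.066,0.120,"outer"),(0.066,0.102,"inner")):
        best=[]
        for x in np.arange(.535,.58,.001):
            for y in np.arange(.075,.125,.001):
                g=[np.mean(polar(r,(x,y),z,q,q,180,1)[0].astype(float)) for q in (rr-.003,rr+.003)]
                best.append((abs(g[1]-g[0]),x,y))
        print(c,nm,[np.round(b,3).tolist() for b in sorted(best)[-3:]])
im=np.hstack(ims);cv2.imwrite("pics/rect.png",im[:,:,::-1]);print(im.shape)
E
```

```text
top outer [[20.772, 0.567, 0.094], [21.111, 0.566, 0.093], [21.278, 0.566, 0.094]]
top inner [[35.222, 0.568, 0.093], [35.672, 0.567, 0.094], [35.733, 0.568, 0.094]]
scene outer [[56.689, 0.551, 0.123], [56.739, 0.55, 0.124], [57.067, 0.551, 0.124]]
scene inner [[71.494, 0.565, 0.096], [72.628, 0.564, 0.096], [72.922, 0.564, 0.097]]
(380, 780, 3)
```

View pics/rect.png

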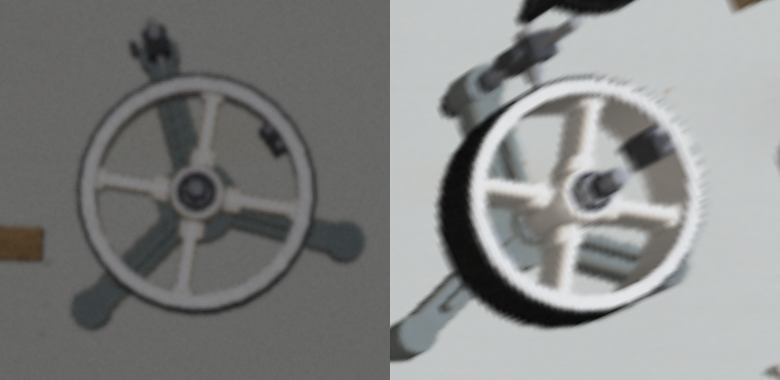

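Request:
send_rows --moves '[32,-28,0,6.55,0,29,-32,0,6.55,0,25,-35,0,6.55,0,21,-38,0,0,0,21,-38,0,0,0,21,-38,0,0,0,21,-38,0,0,0,21,-38,0,0,0]'

```text
time_s: 1.9
eef_pos: [0.3615, -0.2375, 0.2315]
ee_rot: [180.0, -0.0, -0.0]
wrist_force: [-0.0, -0.3, -0.1]
gripper_width: -0.0002
grip_force: 0.0
```

Request:
send_rows --moves '[22,-39,16,0,0,22,-39,16,0,0,22,-39,16,0,0,22,-39,16,0,0,22,-39,16,0,0,22,-39,16,0,0,22,-39,16,0,0,0,0,0,0,0]'

```text
time_s: 2.7
eef_pos: [0.5159, 0.0397, 0.1172]
ee_rot: [-179.9, 0.1, 0.4]
wrist_force: [-0.8, -1.5, 0.6]
gripper_width: -0.0
grip_force: 0.0
```

```bash
python3 - <<'E'
from h import *
from plant import cams,robot
r=cams.read_camera("scene");print(robot.observe()["eef_pos"])
im=cv2.resize(r["frame"][180:320,180:400],None,fx=3,fy=3,interpolation=cv2.INTER_CUBIC).copy()
for z in (.117,.062):
    p=(proj(r,[.516,.0397,z])[0]-[180,180])*3;cv2.circle(im,tuple(int(v) for v in p),4,(255,0,0),1)
t=cams.read_camera("top");it=cv2.resize(t["frame"][160:300,230:400],(780*170//170*600//780,494))
cv2.imwrite("pics/a.png",im[:,:,::-1]);cv2.imwrite("pics/at.png",it[:,:,::-1])
E
```

```text
[0.51513491 0.03643813 0.11822379]
```

View pics/a.png

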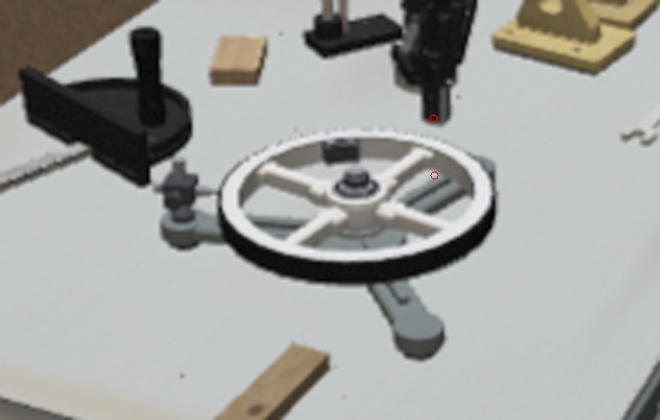

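View pics/at.png

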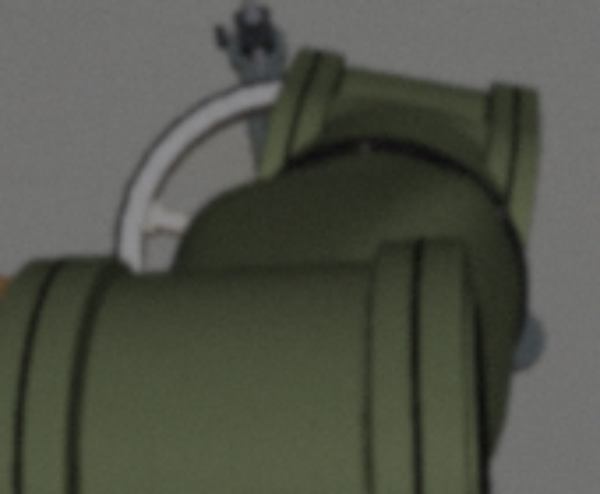

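Request:
send_rows --moves '[0,0,30,0,0,0,0,30,0,0,0,0,12,0,0,0,0,0,0,0]'

```text
time_s: 3.2
eef_pos: [0.5143, 0.033, 0.0468]
ee_rot: [180.0, 0.1, -0.1]
wrist_force: [0.3, 0.5, 1.1]
gripper_width: 0.0001
grip_force: 0.0
```

Request:
send_rows --moves '[8,-4,0,0,0,15,-2,0,0,0,25,0,0,0,0,30,0,0,0,0,15,0,-45,0,0,0,0,-50,0,0,0,0,-20,0,0]'

```text
time_s: 3.9
eef_pos: [0.6099, 0.0399, 0.1683]
ee_rot: [-180.0, -0.4, -0.0]
wrist_force: [0.1, 0.4, -0.6]
gripper_width: -0.0002
grip_force: 0.0
```

```bash
cat >> h.py <<'E'
C=(.564,.0965);GA=14.9
def ang(r):
    s=polar(r,C,.062,.045,.085).astype(float).mean(0); n=720
    k=np.arange(n); f=cv2.GaussianBlur(np.r_[s,s,s][None],(1,61),0)[0] if 0 else s
    t=np.zeros(n)
    w=int(7/65*180/np.pi*2)
    t[:w]=1;t[-w:]=1;t[w:3*w]=-.5;t[-3*w:-w]=-.5
    c=np.fft.ifft(np.fft.fft(s)*np.conj(np.fft.fft(t))).real
    c4=c.reshape(4,180).sum(0); i=int(c4.argmax())
    y=[c4[(i-1)%180],c4[i],c4[(i+1)%180]]; d=(y[0]-y[2])/(2*(y[0]-2*y[1]+y[2]))
    ph=(i+d)/2
    v=polar(r,C,.0645,.091,.100,720,8).astype(float).mean(0)
    cand=[(ph+45+90*j)%360 for j in range(4)]
    dk=[np.mean(v[(np.arange(-10,11)+int(round(2*a)))%n]) for a in cand]
    j=int(np.argmin(dk))
    return (cand[j]-GA+180)%360-180, np.round(dk).astype(int).tolist()   # wheel joint, deg
E
cat > meas.py <<'E'
from h import *
from plant import cams,robot
import sys,pickle
N=int(sys.argv[1]);L=[]
for i in range(N):
    t=robot.observe()["time_s"];r=cams.read_camera("scene");a,d=ang(r);L.append((t,a,*d));pickle.dump(r,open(f"f{t:.2f}.pkl","wb"))
L=np.array(L);
print(np.round(L,2))
if N>2:
    u=np.unwrap(L[:,1],period=360);p=np.polyfit(L[:,0]-L[-1,0],u,1);print("rate deg/s",p[0],"rad/s",p[0]/57.296,"res",np.round(u-np.polyval(p,L[:,0]-L[-1,0]),1))
print(robot.observe()["time_s"])
E
python3 -c "
import pickle;from h import *
print(ang(pickle.load(open('scene0.pkl','rb'))))"
python3 meas.py 8
```

```text
(np.float64(-68.72978371220478), [158, 98, 94, 163])
[[   3.9     9.29  138.    106.    120.    100.  ]
 [   3.95 -153.18  137.    102.    119.    189.  ]
 [   4.     44.15  109.    134.    110.    113.  ]
 [   4.05  -28.53  137.    126.    117.    105.  ]
 [   4.1   -10.66  126.    123.    122.     95.  ]
 [   4.15    7.12  164.    107.    121.     94.  ]
 [   4.2  -155.7   163.    103.    120.    183.  ]
 [   4.25 -138.76  114.    191.     97.    114.  ]]
rate deg/s -1300.5261946534347 rad/s -22.69837675672708 res [105.    7.5 -90.1 -97.8 -14.9  67.9 -29.8  52.1]
4.3
```

Request:
send_rows --moves '[-22,28,0,0,0,-22,28,0,0,0,0,0,25,0,0,0,0,25,0,0,0,0,25,0,0,0,0,0,0,0,0,0,0,0,0,0,0,0,0,0]'

```text
time_s: 5.1
eef_pos: [0.5644, -0.0161, 0.0884]
ee_rot: [-180.0, -0.1, -0.0]
wrist_force: [-0.3, -0.2, 0.3]
gripper_width: 0.0
grip_force: 0.0
```

```bash
cat >> h.py <<'E'
def phase(r):
    a,_=ang(r); return (a+GA-45)%90          # spoke phase, world deg
def dark(r,a):                                # dark fraction where the weight would be
    v=polar(r,C,.0645,.089,.101,720,10); k=(np.arange(-14,15)+int(round(2*a)))%720
    return (v[:,k]<70).mean()
def track(fs,ts,w0):                          # w0 deg/s guess -> weight joint angles
    ph=[phase(r) for r in fs]; u=[ph[0]]
    for i in range(1,len(ph)):
        p=u[-1]+w0*(ts[i]-ts[i-1]); u.append(p+(ph[i]-p+45)%90-45)
    u=np.array(u); sc=[np.mean([dark(r,a+45+90*j) for r,a in zip(fs,u)]) for j in range(4)]
    return u+45+90*int(np.argmax(sc))-GA, np.round(sc,2), [[round(float(dark(r,a+45+90*j)),2) for j in range(4)] for r,a in zip(fs,u)]
E
cat > meas.py <<'E'
from h import *
from plant import cams,robot
import sys
N=int(sys.argv[1]);w0=float(sys.argv[2]);ts=[];fs=[]
print(robot.observe()["eef_pos"])
for i in range(N):
    ts.append(robot.observe()["time_s"]);fs.append(cams.read_camera("scene"))
u,sc,_=track(fs,ts,w0);t=np.array(ts);p=np.polyfit(t-t[-1],u,1)
print("sc",sc,"t",t[-1],"joint",np.round((u+180)%360-180,1),"fit at t",(p[1]+180)%360-180,"rate",p[0],p[0]/57.296,"res",np.round(u-np.polyval(p,t-t[-1]),1),"now",robot.observe()["time_s"])
E
python3 - <<'E'
from h import *
import pickle,glob
fs=sorted(glob.glob("f*.pkl"),key=lambda s:float(s[1:-4]));ts=[float(s[1:-4]) for s in fs]
u,sc,d=track([pickle.load(open(f,'rb')) for f in fs],ts,350);print((u+180)%360-180,sc);print(np.array(d))
E
python3 meas.py 8 340
```

```text
[  99.29415212  116.8228226   134.15036079  151.4693038   169.33528632
 -172.87541906 -155.69555198 -138.7639604 ] [0.01 0.   0.   0.  ]
[[0.   0.02 0.   0.  ]
 [0.   0.   0.   0.  ]
 [0.   0.   0.   0.  ]
 [0.   0.   0.   0.  ]
 [0.   0.   0.   0.01]
 [0.   0.   0.   0.  ]
 [0.03 0.   0.   0.  ]
 [0.08 0.   0.   0.  ]]
[ 0.56441224 -0.01612419  0.08843649]
sc [0.   0.03 0.   0.  ] t 5.45 joint [ 143.4  159.4  175.5 -168.3 -152.8 -137.4 -122.1 -106.2] fit at t -106.00417694472605 rate 314.66757883043323 5.491964165568857 res [-0.4 -0.2  0.2  0.6  0.4  0.1 -0.4 -0.2] now 5.5
```

Request:
send_rows --moves '[0,0,8,0,0,0,0,0,0,0,0,0,0,0,0,0,0,0,0,0,0,0,0,0,0,0,0,0,0,0,0,0,0,0,0,0,0,0,0,0]'

```text
time_s: 6.3
eef_pos: [0.5639, -0.0161, 0.0793]
ee_rot: [-180.0, -0.0, -0.0]
wrist_force: [-0.6, 0.1, 0.2]
gripper_width: -0.0001
grip_force: 0.0
```

Request:
send_rows --moves '[0,0,0,0,0,0,0,0,0,0,0,0,0,0,0,0,0,0,0,0,0,0,0,0,0,0,0,0,0,0,0,0,0,0,0,0,0,0,0,0]'

```text
time_s: 7.1
eef_pos: [0.5639, -0.0161, 0.0793]
ee_rot: [-180.0, 0.0, -0.0]
wrist_force: [0.1, -0.3, -0.5]
gripper_width: -0.0003
grip_force: 0.0
```

Request:
send_rows --moves '[0,0,0,0,0,0,0,0,0,0,0,0,0,0,0,0,0,0,0,0,0,0,0,0,0,0,0,0,0,0,0,0,0,0,0,0,0,0,0,0]'

```text
time_s: 7.9
eef_pos: [0.5639, -0.0161, 0.0793]
ee_rot: [-180.0, 0.0, -0.0]
wrist_force: [0.0, 1.1, 0.2]
gripper_width: -0.0003
grip_force: 0.0
```

Request:
send_rows --moves '[0,0,0,0,0,0,0,0,0,0,0,0,0,0,0,0,0,0,0,0,0,0,0,0,0,0,0,0,0,0,0,0,0,0,0,0,0,0,0,0]'

```text
time_s: 8.7
eef_pos: [0.5639, -0.0161, 0.0793]
ee_rot: [-180.0, 0.0, -0.0]
wrist_force: [0.7, -0.1, -1.1]
gripper_width: -0.0
grip_force: 0.0
```

Request:
send_rows --moves '[0,0,0,0,0,0,0,0,0,0,0,0,0,0,0,0,0,0,0,0,0,0,0,0,0,0,0,0,0,0,0,0,0,0,0,0,0,0,0,0]'

```text
time_s: 9.5
eef_pos: [0.5639, -0.0161, 0.0793]
ee_rot: [-180.0, 0.0, -0.0]
wrist_force: [-0.2, -0.1, 0.6]
gripper_width: -0.0001
grip_force: 0.0
```

Request:
send_rows --moves '[0,0,0,0,0,0,0,0,0,0,0,0,0,0,0,0,0,0,0,0,0,0,0,0,0,0,0,0,0,0,0,0,0,0,0,0,0,0,0,0]'

```text
time_s: 10.3
eef_pos: [0.5639, -0.0161, 0.0793]
ee_rot: [-180.0, -0.0, -0.0]
wrist_force: [0.2, 0.1, 1.0]
gripper_width: 0.0001
grip_force: 0.0
```

```bash
python3 meas.py 5 200
```

```text
[ 0.56392252 -0.01608744  0.07932085]
sc [0. 0. 0. 0.] t 10.5 joint [35.6 45.4 55.3 65.1 75.3] fit at t 75.12569056290738 rate 197.8992563929046 3.4539803196192507 res [ 0.1 -0.1 -0.  -0.1  0.1] now 10.55
```

Request:
send_rows --moves '[0,0,0,0,0,0,0,0,0,0,0,0,0,0,0,0,0,0,0,0,0,0,0,0,0,0,0,0,0,0,0,0,0,0,0,0,0,0,0,0]'

```text
time_s: 11.35
eef_pos: [0.5639, -0.0161, 0.0793]
ee_rot: [-180.0, -0.0, -0.0]
wrist_force: [-0.4, -0.6, 0.1]
gripper_width: 0.0
grip_force: 0.0
```

Request:
send_rows --moves '[0,0,0,0,0,0,0,0,0,0,0,0,0,0,0,0,0,0,0,0,0,0,0,0,0,0,0,0,0,0,0,0,0,0,0,0,0,0,0,0]'

```text
time_s: 12.15
eef_pos: [0.5639, -0.0161, 0.0793]
ee_rot: [-180.0, -0.0, -0.0]
wrist_force: [0.1, 0.8, 0.7]
gripper_width: -0.0
grip_force: 0.0
```

Request:
send_rows --moves '[0,0,0,0,0,0,0,0,0,0,0,0,0,0,0,0,0,0,0,0,0,0,0,0,0,0,0,0,0,0,0,0,0,0,0,0,0,0,0,0]'

```text
time_s: 12.95
eef_pos: [0.5639, -0.0161, 0.0793]
ee_rot: [-180.0, 0.0, -0.0]
wrist_force: [-0.2, 0.8, 0.8]
gripper_width: 0.0001
grip_force: 0.0
```

Request:
send_rows --moves '[0,0,0,0,0,0,0,0,0,0,0,0,0,0,0,0,0,0,0,0,0,0,0,0,0,0,0,0,0,0,0,0,0,0,0,0,0,0,0,0]'

```text
time_s: 13.75
eef_pos: [0.5639, -0.0161, 0.0793]
ee_rot: [-180.0, -0.0, -0.0]
wrist_force: [-0.6, 0.6, -0.3]
gripper_width: -0.0001
grip_force: 0.0
```

Request:
send_rows --moves '[0,0,0,0,0,0,0,0,0,0,0,0,0,0,0,0,0,0,0,0,0,0,0,0,0,0,0,0,0,0,0,0,0,0,0,0,0,0,0,0]'

```text
time_s: 14.55
eef_pos: [0.5639, -0.0161, 0.0793]
ee_rot: [-180.0, -0.0, -0.0]
wrist_force: [-0.2, -0.0, 0.7]
gripper_width: -0.0002
grip_force: 0.0
```

Request:
send_rows --moves '[0,0,0,0,0,0,0,0,0,0,0,0,0,0,0,0,0,0,0,0,0,0,0,0,0,0,0,0,0,0,0,0,0,0,0,0,0,0,0,0]'

```text
time_s: 15.35
eef_pos: [0.5639, -0.0161, 0.0793]
ee_rot: [-180.0, 0.0, -0.0]
wrist_force: [0.0, 0.6, -0.0]
gripper_width: -0.0001
grip_force: 0.0
```

Request:
send_rows --moves '[0,0,0,0,0,0,0,0,0,0,0,0,0,0,0,0,0,0,0,0,0,0,0,0,0,0,0,0,0,0,0,0,0,0,0,0,0,0,0,0]'

```text
time_s: 16.15
eef_pos: [0.5639, -0.0161, 0.0793]
ee_rot: [-180.0, 0.0, -0.0]
wrist_force: [-0.5, 0.2, 0.1]
gripper_width: -0.0003
grip_force: 0.0
```

Request:
send_rows --moves '[0,0,0,0,0,0,0,0,0,0,0,0,0,0,0,0,0,0,0,0,0,0,0,0,0,0,0,0,0,0,0,0,0,0,0,0,0,0,0,0]'

```text
time_s: 16.95
eef_pos: [0.5639, -0.0161, 0.0793]
ee_rot: [-180.0, 0.0, -0.0]
wrist_force: [-0.7, -0.8, -0.3]
gripper_width: 0.0001
grip_force: 0.0
```

Request:
send_rows --moves '[0,0,3,0,0,0,0,0,0,0,0,0,0,0,0,0,0,0,0,0,0,0,0,0,0,0,0,0,0,0,0,0,0,0,0,0,0,0,0,0]'

```text
time_s: 17.75
eef_pos: [0.5639, -0.0161, 0.0763]
ee_rot: [-180.0, 0.0, -0.0]
wrist_force: [0.1, 1.2, -0.3]
gripper_width: -0.0
grip_force: 0.0
```

```bash
cat >> meas.py <<'E'
import cv2
r=fs[-1];f=r["frame"].copy()
im=cv2.resize(f[190:300,220:370],None,fx=4,fy=4,interpolation=cv2.INTER_CUBIC)
a=np.deg2rad(u[-1]+GA)
for j in range(4):
    q=(proj(r,[C[0]+.096*np.cos(a+j*np.pi/2),C[1]+.096*np.sin(a+j*np.pi/2),.0645])[0]-[220,190])*4
    cv2.putText(im,str(j),(int(q[0])-6,int(q[1])+6),0,.6,(255,0,0),2)
cv2.imwrite(f"pics/m{t[-1]:.2f}.png",im[:,:,::-1])
E
python3 meas.py 6 83; ls pics
```

```text
[ 0.56391352 -0.01606759  0.07632759]
sc [0. 0. 0. 0.] t 18.0 joint [114.5 119.3 124.1 128.7 133.4 138. ] fit at t 138.0753544150498 rate 93.91688409194892 1.639152542794417 res [-0.1  0.   0.1 -0.   0.  -0.1] now 18.05
a.png
at.png
m18.00.png
rect.png
scene0.png
top0.png
```

View pics/m18.00.png

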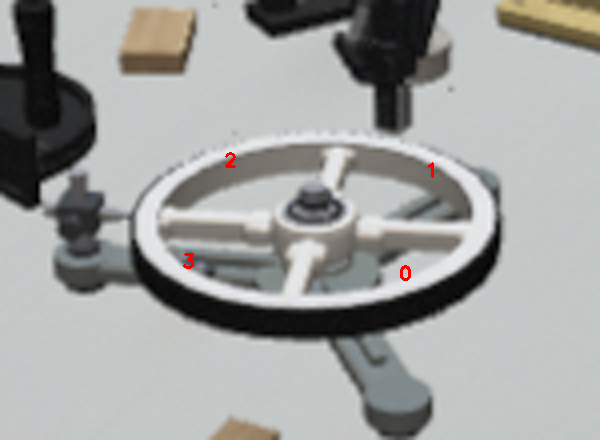

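Request:
send_rows --moves '[0,0,5,0,0,0,0,0,0,0,0,0,0,0,0,0,0,0,0,0,0,0,0,0,0,0,0,0,0,0,0,0,0,0,0,0,0,0,0,0]'

```text
time_s: 18.85
eef_pos: [0.5639, -0.0161, 0.0713]
ee_rot: [-180.0, 0.0, -0.0]
wrist_force: [-0.2, -0.2, -0.2]
gripper_width: -0.0001
grip_force: 0.0
```

Request:
send_rows --moves '[0,0,0,0,0,0,0,0,0,0,0,0,0,0,0,0,0,0,0,0,0,0,0,0,0,0,0,0,0,0,0,0,0,0,0,0,0,0,0,0]'

```text
time_s: 19.65
eef_pos: [0.5639, -0.0161, 0.0713]
ee_rot: [-180.0, 0.0, -0.0]
wrist_force: [-0.2, 0.5, -0.4]
gripper_width: 0.0001
grip_force: 0.0
```

Request:
send_rows --moves '[0,0,0,0,0,0,0,0,0,0,0,0,0,0,0,0,0,0,0,0,0,0,0,0,0,0,0,0,0,0,0,0,0,0,0,0,0,0,0,0]'

```text
time_s: 20.45
eef_pos: [0.5639, -0.0161, 0.0713]
ee_rot: [-180.0, 0.0, -0.0]
wrist_force: [0.1, -1.1, -1.1]
gripper_width: -0.0002
grip_force: 0.0
```

```bash
python3 meas.py 6 54; ls pics
```

```text
[ 0.56391702 -0.01605935  0.07131692]
sc [0.   0.   0.08 0.  ] t 20.7 joint [-108.8 -105.1 -101.5  -97.8  -94.3  -90.6] fit at t -90.60376824704866 rate 72.51506814820888 1.2656218260997083 res [-0.   0.  -0.   0.1 -0.1 -0. ] now 20.75
a.png
at.png
m18.00.png
m20.70.png
rect.png
scene0.png
top0.png
```

Request:
send_rows --moves '[0,0,3,0,0,0,0,0,0,0,0,0,0,0,0,0,0,0,0,0,0,0,0,0,0,0,0,0,0,0,0,0,0,0,0,0,0,0,0,0]'

```text
time_s: 21.55
eef_pos: [0.5639, -0.0161, 0.0683]
ee_rot: [-180.0, -0.0, -0.0]
wrist_force: [-0.4, 0.8, 0.2]
gripper_width: 0.0004
grip_force: 0.0
```

```bash
python3 meas.py 4 66
```

```text
[ 0.56392645 -0.01607615  0.06832883]
sc [0.   0.   0.   0.12] t 21.7 joint [-34.2 -30.8 -27.9 -24.7] fit at t -24.704096034100075 rate 62.78976040082872 1.095883838327784 res [-0.1  0.2 -0.1 -0. ] now 21.75
```

View pics/m20.70.png

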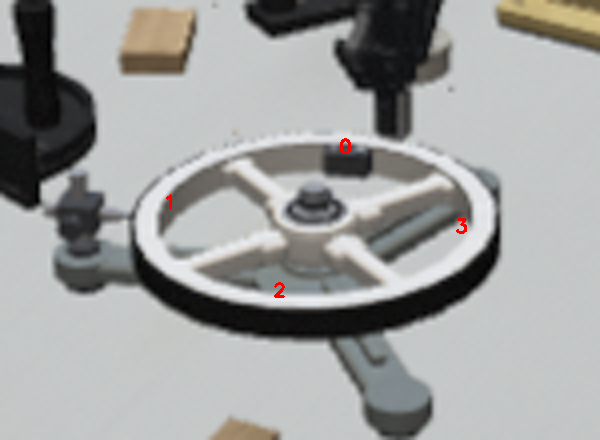

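Request:
send_rows --moves '[0,0,0,0,0,0,0,0,0,0,0,0,0,0,0,0,0,6,0,0,0,0,0,0,0,0,0,0,0,0]'

```text
time_s: 22.35
eef_pos: [0.5671, -0.0162, 0.0657]
ee_rot: [-180.0, -0.5, -0.0]
wrist_force: [-2.3, 1.5, 61.3]
gripper_width: 0.0
grip_force: 30.8
```

```bash
python3 meas.py 4 0; python3 -c "
from plant import robot;s=robot.observe();print(s['wrist_force'],s['eef_pos'])"
```

```text
[ 0.56708844 -0.01620761  0.06568016]
sc [0.   0.01 0.   0.1 ] t 22.5 joint [1.8 1.8 1.8 1.8] fit at t 1.7538557673767627 rate -0.1437071498280542 -0.002508153271224068 res [ 0. -0. -0.  0.] now 22.55
[-1.34731397  1.42742889 61.57357595] [ 0.56702994 -0.01623107  0.06566668]
```

Request:
send_rows --moves '[0,0,-1,0,0,0,0,-1,0,0,0,0,-1,0,0]'

```text
time_s: 22.85
eef_pos: [0.5646, -0.0161, 0.0661]
ee_rot: [-180.0, -0.1, -0.0]
wrist_force: [0.4, -0.7, 3.5]
gripper_width: 0.0001
grip_force: 1.6
```

```bash
python3 meas.py 3 0; python3 -c "
from plant import robot;s=robot.observe();print(s['wrist_force'],s['eef_pos'])"
```

```text
[ 0.56462631 -0.01610478  0.06606956]
sc [0.   0.01 0.   0.1 ] t 22.95 joint [0.5 0.4 0.5] fit at t 0.4480331959932755 rate 0.10205303273708233 0.001781154578628217 res [ 0. -0.  0.] now 23.0
[ 0.01671073  0.32826922 16.3451802 ] [ 0.56468342 -0.01615123  0.06598412]
```

Request:
send_rows --moves '[0,0,-1,0,0,0,0,-10,0,0,0,0,-30,0,0,0,0,-40,0,0,0,0,-40,0,0,0,0,0,0,0]'

```text
time_s: 23.6
eef_pos: [0.5655, -0.0163, 0.1912]
ee_rot: [180.0, -0.4, -0.0]
wrist_force: [1.0, 0.1, -1.3]
gripper_width: 0.0
grip_force: 0.0
```

```bash
python3 meas.py 8 0
```

```text
[ 0.56550795 -0.01634941  0.19124783]
sc [0.  0.  0.  0.1] t 23.95 joint [-0.4 -0.4 -0.4 -0.5 -0.5 -0.5 -0.5 -0.5] fit at t -0.5168483490250537 rate -0.3226484503876814 -0.005631256115395166 res [ 0.  0. -0. -0. -0. -0.  0.  0.] now 24.0
```

Request:
send_rows --moves '[-15,40,-10,0,0,-15,40,-10,0,0,-15,40,-10,0,0,-15,40,0,0,0,-15,40,0,0,0,-15,40,0,0,0,-15,40,0,0,0,0,0,0,0,0]'

```text
time_s: 24.8
eef_pos: [0.4558, -0.3015, 0.216]
ee_rot: [179.9, 0.1, -0.4]
wrist_force: [0.2, 1.1, 0.0]
gripper_width: -0.0001
grip_force: 0.0
```

```bash
python3 meas.py 4 0; python3 - <<'E'
from h import *
from plant import cams,spotter,robot
r=cams.read_camera("top")
im=cv2.resize(rect(r,.06,.42,.76,-.06,.24,.001),None,fx=2,fy=2)[:560]
cv2.imwrite("pics/end.png",im[:,:,::-1])
for n in("stand","spanner","grease_tin","oak_strip"):print(n,[np.round(d["xyz"],3).tolist() for d in spotter.find_in("top",n)][:1])
print(robot.observe()["time_s"])
E
```

```text
[ 0.45584236 -0.30148181  0.21601469]
sc [0.   0.   0.   0.11] t 24.95 joint [-0.5 -0.5 -0.5 -0.5] fit at t -0.49315138754036525 rate 0.009313631129550467 0.00016255290298712767 res [-0.  0. -0.  0.] now 25.0
stand [[0.557, 0.1, 0.061]]
spanner [[0.414, -0.271, 0.011]]
grease_tin [[0.663, -0.247, 0.024]]
oak_strip [[0.527, 0.394, 0.013]]
25.25
```

View pics/end.png

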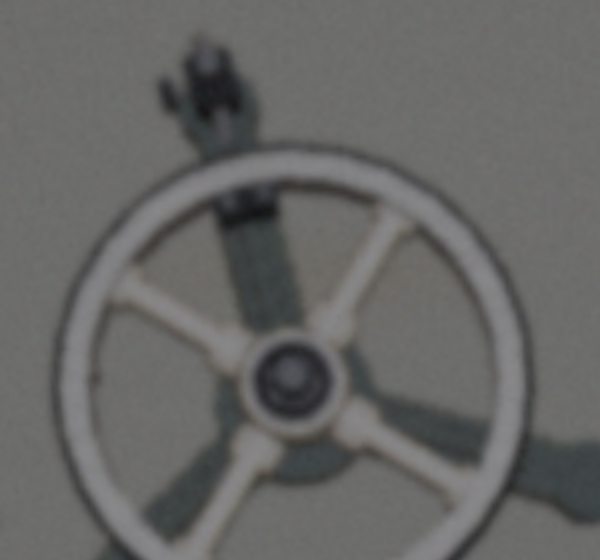

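The picture shows the weight at (248, 200), in line with the gauge finger at (215, 100). The wheel is at rest and the bystanders have not moved.

```bash
python3 -c "
from plant import order;print(order.sign_off())"
```

```text
the job is handed in; nothing more can be done
None
```

The job is handed in: I flicked the wheel to about 6 rad/s, it ran untouched for about 18 s, and a fingertip brake on the rim stopped it with the balance weight about 0.5° from the gauge finger, where it now rests with the hand clear.

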